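# Park and lock the rotary microtome

### The job

Make the rotary microtome safe before someone changes the block: turn the handwheel by its black crank grip until the white mark on its rim points straight up at the red index finger on the housing (crank grip at twelve o'clock). Then swing the red brake lever on top of the housing outwards over the wheel to its stop, and only then swing the red knife guard up and over the cutting edge to its stop. Never touch the blade, knock nothing over or out of place, and leave everything released.

Things in the scene. Friction and masses are not known exactly. Their poses are not given: they have to be found in the camera images.
- microtome: White bench-top rotary microtome, fixed, turned only about z. Origin on the bench; x to its rear, -x front (knife side), y left, -y right (handwheel side), z up. Housing x 0 to 220, y -130 to 130, z to 246 mm; base x -190 to 220, y -140 to 140, z to 34; knife holder x -175 to -55, y -50 to 50, z to 125; specimen head x -86 to 0, y -35 to 35, z 70 to 205, rides with the wheel, highest at twelve.
- handwheel (a joint): Dark steel handwheel, 160 mm across, 25 thick (microtome y -155 to -180), level axle along y. 0 (same as 6.283) = white rim mark and crank grip straight up at the red index; grows as the grip goes from the top to the front (-x), down, and up at the rear. Grip = wheel_hub + 55 mm * (-sin q along x, cos q along z). Turns both ways, -0.3 to 6.58, stays where left, 4 to 6 N at the grip. Starts 0.8 to 5.48.
- crank_grip (a point): Centre line of the black crank grip, a free-spinning round sleeve 24 mm thick, 90 mm long, parallel to the axle and on the mark's radius; this point is 60 mm outboard (-y) of the wheel's outer face, 32 mm short of the sleeve's end. Moves with the wheel on a circle of 55 mm radius about wheel_hub; nothing of the microtome is above it.
- wheel_hub (a point): Point on the wheel's axle line, 85 mm outboard of the wheel's inner face (60 mm outboard of its outer face), at the same distance out as crank_grip, at (40, -240, 130) mm in the microtome's frame. Centre of the grip's circle. Empty air.
- index (a point): Tip of the red index finger fixed to the housing above the wheel rim, 213 mm above the bench; the finger reaches 16 mm higher.
- brake (a joint): Angle of the red brake lever on the right of the housing top: 0 = pointing to the microtome's front (-x); grows as its knob swings outwards to the microtome's right (-y), over the wheel; hard stop at 1.0 = brake set. Stays where it is left; about 1.5 N at the knob. Starts at 0 to 0.25.
- brake_knob (a point): Grip point of the upright round red knob at the brake lever's end: 22 mm thick, top 16 mm above this point, lever arm's top 16 mm below it. 85 mm from the pivot, 276 mm above the bench.
- brake_pivot (a point): Point on the brake lever's vertical pivot line, level with brake_knob, at (150, -85, 276) mm in the microtome's frame.
- guard (a joint): Angle of the red knife guard, a bail hinged level, parallel to the blade, on the knife holder: 0 = folded forwards to the front (-x), grows as it swings up and over to the rear; hard stop at 1.83 = over the cutting edge. Stays where it is left; about 1.5 N at its peg. Starts at 0 to 0.35.
- guard_peg (a point): Grip point of the guard's red round finger peg, 10 mm thick, level, parallel to the blade, reaching from 55 to 112 mm left (+y) of the holder's middle, a 14 mm ball at its end; this point at 90 mm. In the microtome's frame, peg = guard_pivot + 48 mm * (cos(2.618 - q) along x, sin(2.618 - q) along z).
- guard_pivot (a point): Point on the guard's hinge line, level across (+y) with guard_peg, at (-115, 90, 100) mm in the microtome's frame. Empty air.
- blade: Bare steel blade, 80 mm long along the microtome's y, centred on its middle, sharp edge up: the origin is the middle of the edge, 125 mm above the bench, 90 mm in front of the housing. Must not be touched.
- sharps_bin: Bystander: yellow round sharps bin with red lid, 128 mm across, 151 mm high, origin at the centre of its underside; stands to the right of the handwheel.
- reagent_bottle: Bystander: glass bottle with blue cap, 64 mm across, 150 mm high, origin under its centre; beside the front of the microtome, left or right.
- ethanol_bottle: Bystander: white bottle with red cap, 64 mm across, 170 mm high, origin under its centre; beside the front of the microtome, on the other side.
- slide_box: Bystander: blue and grey slide box 102 x 87 x 36 mm, origin under its centre, in the tray on the left of the housing top.
- block_tray: Bystander: open metal tray of wax blocks, 160 x 110 x 30 mm, origin under its centre.
- brush_cup: Bystander: grey cup of brushes and pens, 72 mm across, cup 100 mm and brushes 150 mm high, origin under its centre.
- tissue_box: Bystander: white and blue tissue box 120 x 120 x 100 mm with a tissue standing up to 140 mm, origin under its centre.

How it is judged:
On the way, in this order (a step that is already met when the one before it is completed fails the run):
1. the handwheel's mark is brought to the index at twelve o'clock and the wheel is still ((value of joint handwheel between -0.1 and 0.1 rad or value of joint handwheel between 6.183 and 6.383 rad) and velocity of joint handwheel between -0.1 and 0.1 rad/s), for 0.2 s.
2. the brake lever is swung to its stop, the wheel still at twelve o'clock ((value of joint handwheel between -0.1 and 0.1 rad or value of joint handwheel between 6.183 and 6.383 rad) and value of joint brake above 0.92 rad), for 0.2 s.
3. the guard is swung over the cutting edge to its stop, wheel and brake still set (all of step 2 and value of joint guard above 1.68 rad), for 0.2 s.
At the end, for the whole second after the job is handed in: The handwheel's mark is within 0.10 rad (about 6 degrees) of the index at twelve o'clock and the wheel is still, the brake lever is within 0.08 rad of its stop (1.0) and the guard within 0.15 rad of its stop (1.83) (all of step 3 and velocity of joint handwheel between -0.1 and 0.1 rad/s); the robot touches nothing.
It fails at once if the robot touches the blade (contact force between blade and the fingers above 0.5 N or contact force between blade and the arm above 0.5 N).
It fails at once if a bystander is pushed more than 30 mm or tipped ((distance of sharps_bin from where it was at the start of the episode above 0.03 m or angle between sharps_bin's own z axis and vertical above 0.35 rad) or (distance of reagent_bottle from where it was at the start of the episode above 0.03 m or angle between reagent_bottle's own z axis and vertical above 0.35 rad) or (distance of ethanol_bottle from where it was at the start of the episode above 0.03 m or angle between ethanol_bottle's own z axis and vertical above 0.35 rad) or (distance of slide_box from where it was at the start of the episode above 0.03 m or angle between slide_box's own z axis and vertical above 0.35 rad) or (distance of block_tray from where it was at the start of the episode above 0.03 m or angle between block_tray's own z axis and vertical above 0.35 rad) or (distance of brush_cup from where it was at the start of the episode above 0.03 m or angle between brush_cup's own z axis and vertical above 0.35 rad) or (distance of tissue_box from where it was at the start of the episode above 0.03 m or angle between tissue_box's own z axis and vertical above 0.35 rad)).
It also fails if it takes over 66 s, if anything falls off the work surface, if the arm or the gripper's body presses on something with over 40 N, if the wrist force passes 120 N, or if a joint passes its speed limit or range.

### The arm

A 7-joint arm with a two-finger parallel gripper is mounted at the origin on the work surface. World frame = base frame: x ahead of the robot, y to its left, z up, the work surface at z = 0. Lengths are in m, angles in rad, forces in N, time in s.
With the tool pointing down it reaches from about 0.4 to 0.85 m from the base axis. Payload 10.4 kg.
Tool frame: the origin (TCP) lies midway between the tips of the shut fingers; the grasp point (between the pads) lies 19 mm behind it (r.grasp_offset is the distance from the TCP to the grasp point, in m); x points along the fingers, y is the direction in which the jaws open and shut, and the axes are right-handed (so a half turn about x gives the same grasp; the last joint's range is limited). The gripper opens to 87 mm and grips with 3 to 60 N. Pads are 19 mm wide; open, the fingers measure 117 mm over their backs; the gripper's body (75 mm by 190 mm) begins 51 mm behind the grasp point.
Start: joints at [1.179, 0.332, -0.065, 1.46, 0.022, 1.35, -0.088], TCP at [0.225, -0.583, 0.195] pointing down, gripper open.
Joint ranges: [-2.6, 2.6], [-0.5, 2.12], [-1.47, 1.34], [0.16, 2.42], [-1.27, 4.41], [0.06, 2.06], [-2.6, 2.6]. Speed limits (rad/s): [2.22, 2.22, 2.79, 2.79, 3.14, 3.14, 3.14].

### API

Orientations are given as a unit quaternion [x, y, z, w].
In Python, from bench import r, vision, close_job gives the robot as it stands. The module is installed in compiled form; this text tells all that it offers.
- The arm moves only by the shell command python3 -m pendant 'ROWS' [OPENING] [FORCE]. ROWS is text: rows parted by semicolons, each of 6 numbers parted by spaces: the shift along the tool's x, y, z in units of 0.25 m (1.0 is 0.25 m), then the turn, a rotation vector about the tool's x, y, z in units of 1.5 rad (1.0 is 1.5 rad). A call has 1 to 8 rows; each row is the pose to reach, as a shift and turn from the pose commanded when the call began, along the tool's axes at that moment; what a row does not reach only later rows make up. A row lasts 1/10 s, in which the tool goes at most 50 mm and 8.59 degrees, less where a joint would pass 70% of its speed; a pose out of reach is approached as far as the arm can. A call with a number of a shift or a turn outside -1 to 1 is refused whole. A call with a gripper value outside its range is refused whole. OPENING is the gripper command: -1 is shut, 1 is fully open, values between are in proportion, set as the call begins (- or left out, the last holds). The fingers move at their own pace and stop on an object; FORCE is the grip in N (left out, the last holds). Time passes only in rows, so rows that repeat a pose let the fingers close. It gives the time, the measured TCP pose, the force and the opening at its end, in the units of the state.
- r.read_state(): the state, without advancing time (a new reading comes with each control period).
- vision.camera(name): name is "scene" or "top" or "wrist"; returns (picture, depth): 420x560x3 uint8, blue, green, red; 420x560 float32, m along the optical axis (not along the pixel's ray), 0 where there is no reading.
- vision.get_calibration(name): a dict with "camera_matrix" (3x3 intrinsics, pixels), "k1" (the pictures are not rectified: a ray, as slopes to the right and down, at radius r is drawn at 1 + k1 r^2 times it, then the intrinsics apply), "rvec" (rotation vector, rad) and "tvec" (3), from world to camera coordinates, as OpenCV has them. Camera axes: x right, y down, z forward; pixel columns grow to the right and rows downward; lengths in m; the calibration is good to about 2 mm. A picture is of the moment at which its call begins: read the wrist's pose just before it. get_calibration takes no time and is no camera call; for the wrist camera it gives the pose at the moment of the call.
- close_job(): hands the job in, once; it reports no verdict.
The state is a dict: "time": time; "joint_positions": joint angles; "joint_vel": joint speeds; "joint_torque": joint torques, N m; "ee_pos": TCP position; "eef_rot": TCP orientation; "ft_force": force on the tool from outside, world axes, zero at the start; "torque": the same for the moment, N m; "width": finger opening in m.
Only numpy, scipy, OpenCV 4.12 (cv2) and the standard library are available. Lean on these libraries where they do the work, as an engineer would, in place of code of your own. Each camera call takes 0.05 s, during which the arm holds its last target. There are 200 camera calls.

## Working session

There is one attempt and no reset: what is moved stays moved. The work goes in short steps, Python scripts to look and compute and a shell command to move; the robot and the scene stay as the last step left them, time stands still between calls to the robot, and variables do not carry over. Pictures are saved under pics/ and viewed, about 8 in all and at most 12, crops included, and the job is handed in when it is done.

```bash
mkdir -p pics; cat > h.py <<'E'
import numpy as np, cv2
from scipy.spatial.transform import Rotation as R
from bench import r, vision
def cloud(name):
    c=vision.get_calibration(name); im,d=vision.camera(name)
    K=np.array(c["camera_matrix"]); k1=c["k1"]
    v,u=np.mgrid[:420,:560].astype(float)
    p=cv2.undistortPoints(np.stack([u.ravel(),v.ravel()],1)[:,None],K,np.array([k1,0,0,0.]))[:,0]
    X=np.c_[p,np.ones(len(p))]*d.ravel()[:,None]
    Rm=cv2.Rodrigues(np.array(c["rvec"]))[0]
    W=(X-np.array(c["tvec"]).ravel())@Rm
    W[d.ravel()==0]=np.nan
    return im,W.reshape(420,560,3)
E
python3 - <<'E'
from h import *
s=r.read_state();print({k:np.round(v,3) for k,v in s.items()})
for n in("scene","top"):
    im,W=cloud(n);cv2.imwrite(f"pics/{n}1.png",im);np.save(f"{n}1.npy",W)
E
```

```text
{'time': np.float64(0.0), 'joint_positions': array([ 1.179,  0.333, -0.065,  1.461,  0.022,  1.35 , -0.089]), 'joint_vel': array([ 0.001, -0.   ,  0.001,  0.   , -0.002, -0.001, -0.   ]), 'joint_torque': array([ 1.0000e-03, -6.2325e+01,  2.5000e-02, -3.8990e+01, -6.1000e-02,
        4.0000e-02,  0.0000e+00]), 'ee_pos': array([ 0.225, -0.583,  0.194]), 'eef_rot': array([-0.695, -0.13 ,  0.695, -0.129]), 'ft_force': array([0.826, 0.594, 0.451]), 'torque': array([-0.05 ,  0.028, -0.025]), 'width': np.float64(0.087)}
```

View pics/scene1.png

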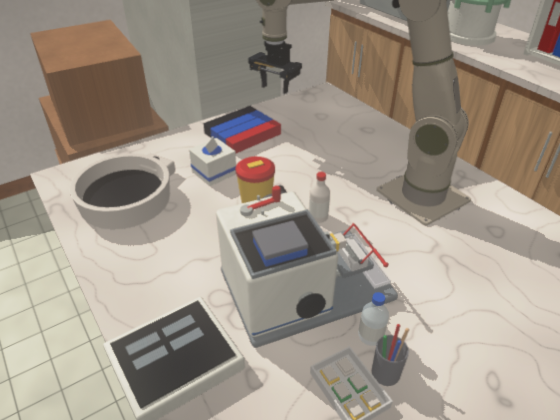

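View pics/top1.png

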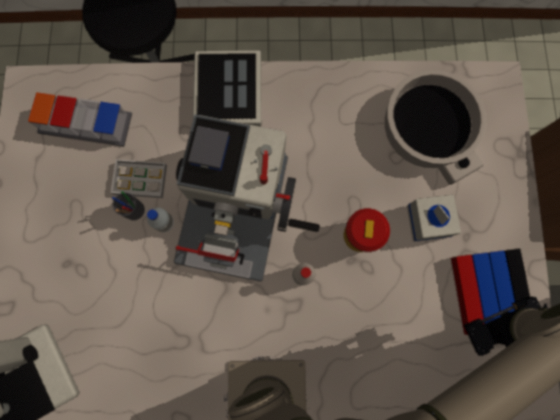

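The scene view shows the front of the microtome facing the robot. In the top view the housing is around (235,160), the wheel at (287,203) with its grip near (303,225) on the front side, the brake knob at (265,150–180), the guard at (210,250) and the bin at (368,230).

```bash
python3 - <<'E'
from h import *
W=np.load("top1.npy");im=cv2.imread("pics/top1.png");hsv=cv2.cvtColor(im,cv2.COLOR_BGR2HSV)
P=W.reshape(-1,3)
def at(u,v):return np.round(W[v,u],3)
for n,p in dict(bin=(368,230),cap=(305,272),blue=(152,214),knob1=(264,152),knob2=(264,180),grip=(303,225),gripend=(316,226),wheel=(290,190),idx=(284,196),guardL=(180,248),guardR=(241,259)).items():print(n,at(*p))
v,u=np.mgrid[:420,:560]
m=(abs(W[...,2]-.246)<.006)&(u>170)&(u<300)&(v>110)&(v<220)
m=cv2.morphologyEx(m.astype(np.uint8),cv2.MORPH_OPEN,np.ones((3,3)))>0
q=W[m][:,:2].astype(np.float32)
print(len(q),cv2.minAreaRect(q))
m=(W[...,2]>.02)&(W[...,2]<.05)&(u>150)&(u<290)&(v>180)&(v<300)
q=W[m][:,:2].astype(np.float32);print(len(q),cv2.minAreaRect(q))
red=((hsv[...,0]<8)|(hsv[...,0]>172))&(hsv[...,1]>150)&(hsv[...,2]>60)&(u>165)&(u<300)&(v>130)&(v<275)
n,l,st,c=cv2.connectedComponentsWithStats(red.astype(np.uint8))
for i in range(1,n):
    if st[i,4]>5:
        q=W[l==i];print(c[i].round(),st[i],np.nanmedian(q,0).round(3),np.nanmin(q,0).round(3),np.nanmax(q,0).round(3))
g=(u>284)&(u<325)&(v>212)&(v<236)&(hsv[...,2]<60)&(W[...,2]>.06)
q=W[g];print("grip",len(q),np.nanmedian(q,0),np.nanmin(q,0),np.nanmax(q,0))
cv2.imwrite("pics/topcrop.png",cv2.resize(im[110:285,150:350],None,fx=4,fy=3.4,interpolation=cv2.INTER_CUBIC))
E
```

```text
bin [ 0.485 -0.295  0.151]
cap [ 0.369 -0.111  0.168]
blue [0.539 0.32  0.155]
knob1 [ 0.686 -0.003  0.258]
knob2 [ 0.599 -0.003  0.293]
grip [ 0.501 -0.109  0.161]
gripend [ 0.497 -0.146  0.159]
wheel [ 0.593 -0.073  0.203]
idx [ 0.57  -0.055  0.229]
guardL [0.443 0.241 0.137]
guardR [0.415 0.072 0.073]
4378 ((0.6702653765678406, 0.0825703963637352), (0.24962218105793, 0.21629032492637634), 77.6102523803711)
4098 ((0.5101186037063599, 0.155935138463974), (0.41865748167037964, 0.31585440039634705), 89.21952819824219)
[264. 168.] [260 152   8  30 140] [ 0.64  -0.003  0.262] [ 0.598 -0.011  0.253] [0.684 0.007 0.297]
[283. 196.] [276 194  14   6  51] [ 0.57  -0.055  0.229] [ 0.561 -0.069  0.209] [ 0.577 -0.034  0.234]
[205. 253.] [176 243  60  18 216] [0.427 0.171 0.138] [0.406 0.084 0.03 ] [0.46  0.253 0.148]
[237. 253.] [236 251   2   5   7] [0.429 0.082 0.113] [0.422 0.08  0.065] [0.435 0.084 0.125]
grip 252 [ 0.50314757 -0.10406797  0.15694641] [ 0.48376411 -0.15257954  0.14684233] [ 0.52893445 -0.05796102  0.20185248]
```

View pics/topcrop.png

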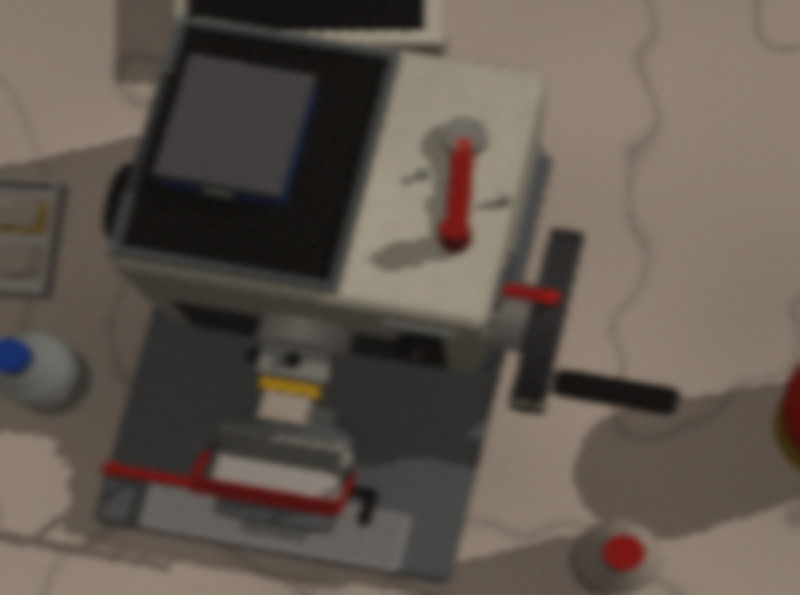

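```bash
python3 - <<'E'
from h import *
W=np.load("top1.npy");im=cv2.imread("pics/top1.png");hsv=cv2.cvtColor(im,cv2.COLOR_BGR2HSV)
v,u=np.mgrid[:420,:560]
m=(abs(W[...,2]-.246)<.004)&(u>170)&(u<300)&(v>110)&(v<220)
m=cv2.morphologyEx(m.astype(np.uint8),cv2.MORPH_OPEN,np.ones((3,3)))>0
q=W[m][:,:2]
wh=(W[...,2]>.15)&(W[...,2]<.212)&(u>277)&(u<300)&(v>170)&(v<216)&(hsv[...,2]<90)
g=(u>290)&(u<325)&(v>212)&(v<236)&(hsv[...,2]<60)&(W[...,2]>.14)
for deg in(-11,-12,-12.4,-13):
    a=np.radians(deg);A=np.array([[np.cos(a),np.sin(a)],[-np.sin(a),np.cos(a)]])
    t=q@A.T; lo=np.percentile(t,[.7],0)[0];hi=np.percentile(t,[99.3],0)[0]
    # edge sharpness
    h=[np.histogram(t[:,i],bins=np.arange(lo[i]-.012,lo[i]+.014,.003))[0] for i in(0,1)]
    print(deg,lo,hi,hi-lo,h)
a=np.radians(-12.4);c,s=np.cos(a),np.sin(a);A=np.array([[c,s],[-s,c]])
t=q@A.T;o=np.array([np.percentile(t[:,0],[.5,99.5]).mean()-.11,np.percentile(t[:,1],.5)+.13])
O=A.T@o;print("O",O)
f=lambda x:np.round((x[...,:2]-O)@A.T*1000)
for n,p in dict(knob=(264,180),lev=(264,154),idx=(286,197),guardL=(180,248)).items():print(n,f(W[p[1],p[0]]))
x=f(W[g]);print("grip",np.median(x,0),x.min(0),x.max(0),np.percentile(W[g][:,2],[50,90,99]))
x=f(W[wh]);print("wheel",np.percentile(x,[2,50,98],axis=0))
E
```

```text
-11 [0.53698014 0.08664217] [0.74191043 0.32427492] [0.2049303  0.23763275] [array([ 0,  0,  0, 18, 60, 63, 45, 38]), array([ 0,  0,  2, 16, 41, 55, 69, 74])]
-12 [0.53328051 0.0975106 ] [0.73946213 0.33417761] [0.20618163 0.23666701] [array([ 0,  0,  0, 18, 52, 58, 48, 30]), array([ 0,  0,  0, 18, 40, 54, 67, 68])]
-12.4 [0.5317868  0.10172845] [0.73824486 0.33814436] [0.20645806 0.23641591] [array([ 0,  0,  0, 18, 49, 57, 44, 32]), array([ 0,  0,  0, 18, 42, 49, 61, 74])]
-13 [0.52958692 0.10819179] [0.73656571 0.34435659] [0.2069788 0.2361648] [array([ 0,  0,  0, 18, 44, 55, 40, 35]), array([ 0,  0,  0, 18, 42, 50, 56, 69])]
O [0.56303711 0.11315653]
knob [  60. -106.]
lev [138. -89.]
idx [  42. -169.]
guardL [-145.   99.]
grip [ -12. -236.] [ -22. -275.] [  -1. -194.] [0.15642431 0.16048037 0.16381861]
wheel [[  -2.   -184.  ]
 [  39.5  -171.  ]
 [ 110.42 -152.58]]
```

```bash
cat >> h.py <<'E'
O=np.array([.563,.110,0]);a=np.radians(-12.4);M=R.from_euler('z',a)
def w(x,y,z): return O+M.apply(np.array([x,y,z])/1000)   # mt mm -> world
def ori(xd,yd): # tool x,y dirs in mt frame
    x=np.array(xd,float);x/=np.linalg.norm(x);y=np.array(yd,float);y-=x*(x@y);y/=np.linalg.norm(y)
    return M*R.from_matrix(np.c_[x,y,np.cross(x,y)])
def step(p,Q,prev=None):
    s=r.read_state();P0=s["ee_pos"];R0=R.from_quat(s["eef_rot"])
    d=R0.inv().apply(p-P0)/.25;t=(R0.inv()*Q).as_rotvec()/1.5
    print(" ".join("%.3f"%v for v in np.r_[d,t]), " |mm %.0f deg %.0f"%(np.linalg.norm(p-P0)*1000,np.linalg.norm(t)*1.5*57.3))
E
python3 - <<'E'
from h import *
s=r.read_state();R0=R.from_quat(s["eef_rot"]);print(R0.as_matrix().round(3))
down=[ori([0,0,-1],[k,0,0]) for k in(1,-1)]
g=w(-12,-240,149);print("grip",g)
for Q in down:
    step(s["ee_pos"]+[0,0,.12],Q); step(np.r_[g[:2],.315],Q)
E
```

```text
[[-0.001  0.361 -0.933]
 [ 0.001 -0.933 -0.361]
 [-1.    -0.001  0.   ]]
grip [ 0.49974345 -0.12182452  0.149     ]
-0.480 -0.001 0.000 -0.657 -0.000 0.001  |mm 120 deg 56
-0.482 -1.324 -1.689 -0.657 -0.000 0.001  |mm 550 deg 56
-0.480 -0.001 0.000 1.437 0.001 0.000  |mm 120 deg 124
-0.482 -1.324 -1.689 1.437 0.001 0.000  |mm 550 deg 124
```

```bash
python3 -m pendant '-0.48 0 0 -0.33 0 0;-0.48 0 0 -0.657 0 0;-0.48 0 0 -0.657 0 0;-0.48 0 0 -0.657 0 0;-0.48 -0.3 -0.4 -0.657 0 0;-0.48 -0.5 -0.65 -0.657 0 0;-0.48 -0.6 -0.8 -0.657 0 0;-0.48 -0.7 -0.9 -0.657 0 0' 0
python3 - <<'E'
from h import *
g=w(-12,-240,149);step(np.r_[g[:2],.31],ori([0,0,-1],[1,0,0]));print(r.read_state()["joint_positions"])
E
```

```text
time: 0.9
ee_pos: [0.3301, -0.4103, 0.3145]
eef_rot: [-0.55, -0.444, 0.55, -0.444]
ft_force: [0.9, -1.1, -1.1]
width: 0.0444
0.018 0.419 -1.271 0.002 -0.000 0.000  |mm 335 deg 0
[ 1.08450923  0.09401361 -0.30060721  1.501629    0.02787906  1.55059437
  0.57125091]
```

```bash
python3 -m pendant '0.01 0.07 -0.2 0 0 0;0.01 0.13 -0.4 0 0 0;0.01 0.2 -0.6 0 0 0;0.01 0.26 -0.8 0 0 0;0.01 0.33 -1 0 0 0;0.01 0.4 -1 0 0 0;0.01 0.419 -1 0 0 0;0.01 0.419 -1 0 0 0'
python3 - <<'E'
from h import *
g=w(-12,-240,149);step(np.r_[g[:2],.31],ori([0,0,-1],[1,0,0]));print(r.read_state()["joint_positions"])
im,W=cloud("wrist");cv2.imwrite("pics/w1.png",im);np.save("w1.npy",W)
E
```

```text
time: 1.7
ee_pos: [0.4855, -0.1908, 0.3117]
eef_rot: [-0.551, -0.444, 0.551, -0.443]
ft_force: [-0.9, 0.0, 0.8]
width: 0.0435
0.007 -0.003 -0.282 0.000 -0.000 0.001  |mm 70 deg 0
[ 0.79504094  0.10294785 -0.54906607  1.50715717  0.05332346  1.5477544
  0.03104816]
```

View pics/w1.png

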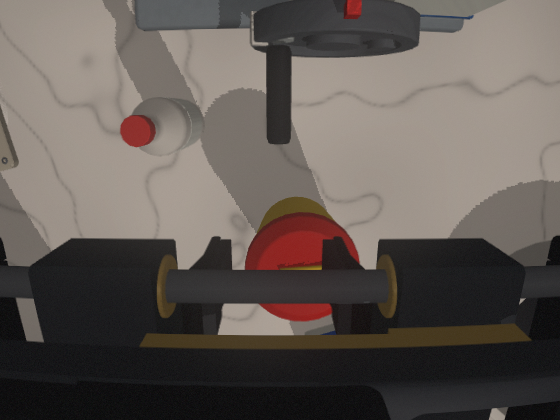

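The wrist view shows the grip from (280,48) to (279,143), the wheel across (250–420, 0–50), the white mark at its left rim (255,30), and the index at (353,8).

```bash
python3 - <<'E'
from h import *
W=np.load("w1.npy");im=cv2.imread("pics/w1.png");hsv=cv2.cvtColor(im,cv2.COLOR_BGR2HSV)
v,u=np.mgrid[:420,:560]
f=lambda X:M.inv().apply(X-O)*1000
g=(u>262)&(u<296)&(v>52)&(v<146)&(hsv[...,2]<70)&(W[...,2]>.12)
X=f(W[g]);print("grip",np.percentile(X,[1,50,99],axis=0).round(1))
for lo in range(-270,-180,20):
    k=(X[:,1]>lo)&(X[:,1]<lo+20);t=X[k];b=t[t[:,2]>np.percentile(t[:,2],85)];print(lo,t[:,0].min().round(1),t[:,0].max().round(1),b.mean(0).round(1),np.median(t[:,0]).round(1))
red=((hsv[...,0]<8)|(hsv[...,0]>172))&(hsv[...,1]>150)&(v<20)&(u>335)&(u<370)
X=f(W[red]);print("idx",np.nanpercentile(X,[2,50,98],axis=0).round(1))
k=(u>240)&(u<430)&(v<60)&(hsv[...,2]<100)&(W[...,2]>.06)&(W[...,2]<.215);X=f(W[k]);print("wheel",np.nanpercentile(X,[1,50,99],axis=0).round(1))
E
```

```text
grip [[ -20.1 -272.3  149.4]
 [  -9.6 -230.7  155.8]
 [   1.7 -192.   158.9]]
-270 -20.2 1.9 [  -9.5 -260.1  158. ] -9.2
-250 -20.1 1.7 [  -9.1 -240.2  158.1] -9.7
-230 -20.0 1.5 [  -9.1 -220.5  158.1] -9.7
-210 -20.7 2.2 [  -9.6 -200.8  158.2] -8.9Traceback (most recent call last):
  File "<stdin>", line 8, in <module>
    return _quantile_unchecked(
        a, q, axis, out, overwrite_input, method, keepdims, weights)
    return _ureduce(a,
                    func=_quantile_ureduce_func,
    ...<5 lines>...
                    overwrite_input=overwrite_input,
                    method=method)
    r = func(a, **kwargs)
    result = _quantile(arr,
                       quantiles=q,
    ...<2 lines>...
                       out=out,
                       weights=wgt)
    slices_having_nans = np.isnan(arr[-1, ...])
                                  ~~~^^^^^^^^^
IndexError: index -1 is out of bounds for axis 0 with size 0
```

```bash
sed -i 's/^O=np.array.*\];*)*;a=/O=np.array([.5654,.1095,0]);a=/;' h.py; grep ^O= h.py; python3 - <<'E'
from h import *
Q=ori([0,0,-1],[1,0,0])
step(w(-12,-240,310),Q);step(w(-12,-240,128),Q);print(w(-12,-240,128))
E
```

```text
O=np.array([.5654,.1095,0]);a=np.radians(-12.4);M=R.from_euler('z',a)
0.007 0.008 -0.285 -0.001 -0.000 0.001  |mm 71 deg 0
0.735 0.009 -0.285 -0.001 -0.000 0.001  |mm 197 deg 0
[ 0.50214345 -0.12232452  0.128     ]
```

```bash
python3 -m pendant '0 0.008 -0.15 0 0 0;0 0.008 -0.285 0 0 0;0.18 0.008 -0.285 0 0 0;0.36 0.008 -0.285 0 0 0;0.54 0.008 -0.285 0 0 0;0.735 0.008 -0.285 0 0 0;0.735 0.008 -0.285 0 0 0' 0.1
python3 -m pendant '0 0 0 0 0 0;0 0 0 0 0 0;0 0 0 0 0 0;0 0 0 0 0 0;0 0 0 0 0 0' -1 12
python3 - <<'E'
from h import *
p=r.read_state()["ee_pos"];print(M.inv().apply(p-O)*1000)
q=1.25
Q=ori([0,0,-1],[1,0,0])
for t in np.arange(1.25,-.01,-.125):
    d=np.array([-55*(np.sin(t)-np.sin(q)),55*(np.cos(t)-np.cos(q))])/250
    print("%.2f: %.3f %.3f"%(t,-d[1],d[0]))
E
```

```text
time: 2.45
ee_pos: [0.4978, -0.1223, 0.1232]
eef_rot: [-0.549, -0.445, 0.554, -0.44]
ft_force: [-0.8, -0.7, -1.2]
width: 0.0479
time: 2.95
ee_pos: [0.5032, -0.1216, 0.1295]
eef_rot: [0.551, 0.443, -0.551, 0.444]
ft_force: [-0.1, -0.1, -0.2]
width: 0.0158
[ -11.14621517 -239.03643608  129.52131556]
1.25: -0.000 -0.000
1.12: -0.025 0.010
1.00: -0.049 0.024
0.88: -0.072 0.040
0.75: -0.092 0.059
0.62: -0.109 0.080
0.50: -0.124 0.103
0.38: -0.135 0.128
0.25: -0.144 0.154
0.12: -0.149 0.181
0.00: -0.151 0.209
```

```bash
python3 - <<'E'
from h import *
im,W=cloud("wrist");im2,W2=cloud("scene");print(r.read_state()["width"],r.read_state()["ft_force"])
im3,_=cloud("top")
a=cv2.resize(im,(400,300));b=cv2.resize(im3[150:270,230:390],(400,300))
cv2.imwrite("pics/c2.png",np.hstack([a,b]))
E
```

```text
0.007879448262006514 [-1.71077229 -0.44427699  3.82265526]
```

View pics/c2.png

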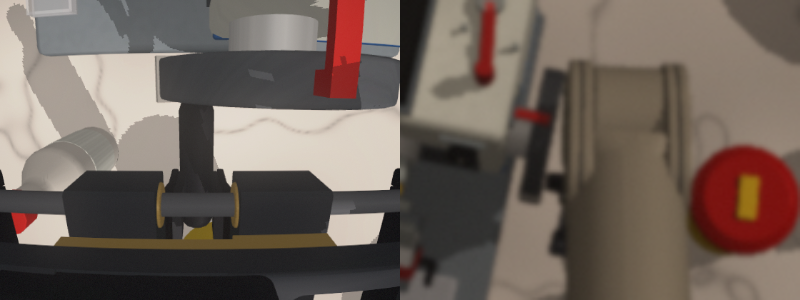

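```bash
python3 - <<'E'
from h import *
f=lambda X:M.inv().apply(X-O)*1000
s=r.read_state();print(s["width"],s["ft_force"],f(s["ee_pos"]))
im,W=cloud("wrist");hsv=cv2.cvtColor(im,cv2.COLOR_BGR2HSV)
v,u=np.mgrid[:420,:560]
for a,b in((150,175),(175,200),(200,225),(225,250)):
    g=(u>240)&(u<310)&(v>=a)&(v<b)&(hsv[...,2]<90)&(W[...,2]>.1)
    X=f(W[g]);print(a,np.percentile(X,[2,50,98],axis=0).round(0).tolist())
# finger pads
for row in(235,260,280,300):print(row,[(c,f(W[row,c]).round(0).tolist()) for c in(235,245,255,280,305,315,325)])
cv2.imwrite("pics/w3.png",cv2.resize(im[130:350,180:380],None,fx=3,fy=2.7))
E
```

```text
0.005121157837205905 [-0.49932853  0.04917274  3.98066124] [ -11.53173775 -239.05993581  129.10960531]
150 [[-23.0, -198.0, 148.0], [-12.0, -193.0, 155.0], [-2.0, -187.0, 157.0]]
175 [[-23.0, -211.0, 147.0], [-12.0, -204.0, 155.0], [-1.0, -199.0, 157.0]]
200 [[-24.0, -223.0, 147.0], [-12.0, -217.0, 155.0], [-1.0, -210.0, 157.0]]
225 [[-23.0, -233.0, 149.0], [-12.0, -228.0, 157.0], [-1.0, -201.0, 237.0]]
235 [(235, [-50.0, -284.0, -0.0]), (245, [-40.0, -284.0, -0.0]), (255, [-22.0, -229.0, 152.0]), (280, [-10.0, -227.0, 156.0]), (305, [15.0, -284.0, -1.0]), (315, [25.0, -284.0, 1.0]), (325, [34.0, -284.0, -0.0])]
260 [(235, [-20.0, -201.0, 244.0]), (245, [-18.0, -202.0, 242.0]), (255, [-20.0, -228.0, 184.0]), (280, [-9.0, -240.0, 155.0]), (305, [-5.0, -203.0, 241.0]), (315, [-3.0, -201.0, 244.0]), (325, [-0.0, -201.0, 244.0])]
280 [(235, [-20.0, -203.0, 250.0]), (245, [-18.0, -205.0, 246.0]), (255, [-16.0, -207.0, 243.0]), (280, [-10.0, -207.0, 243.0]), (305, [-5.0, -206.0, 245.0]), (315, [-3.0, -203.0, 250.0]), (325, [-1.0, -203.0, 250.0])]
300 [(235, [-20.0, -208.0, 251.0]), (245, [-18.0, -210.0, 247.0]), (255, [-16.0, -212.0, 243.0]), (280, [-10.0, -212.0, 243.0]), (305, [-5.0, -209.0, 247.0]), (315, [-3.0, -208.0, 250.0]), (325, [-1.0, -208.0, 250.0])]
```

View pics/w3.png

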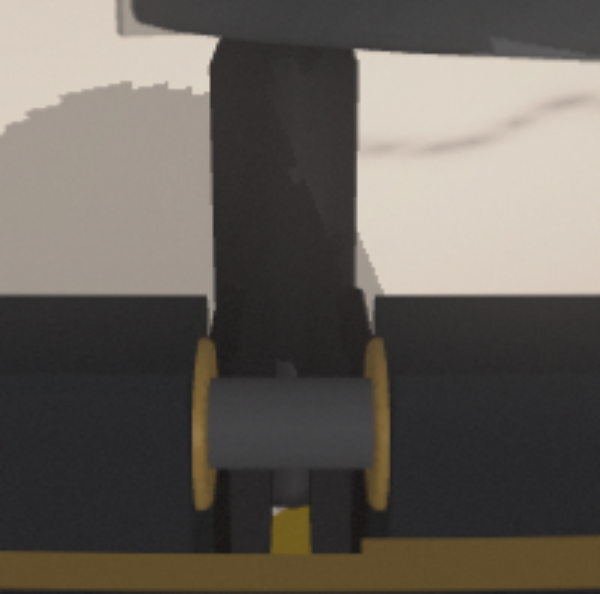

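```bash
python3 -m pendant '0 0 0 0 0 0;0 0 0 0 0 0;0 0 0 0 0 0'
python3 -m pendant '-0.012 0.005 0 0 0 0;-0.025 0.010 0 0 0 0;-0.037 0.017 0 0 0 0;-0.049 0.024 0 0 0 0;-0.049 0.024 0 0 0 0'
python3 - <<'E'
from h import *
f=lambda X:M.inv().apply(X-O)*1000
s=r.read_state();print(s["width"],s["ft_force"],f(s["ee_pos"]))
im,W=cloud("wrist");hsv=cv2.cvtColor(im,cv2.COLOR_BGR2HSV)
v,u=np.mgrid[:420,:560]
for a,b in((175,200),(200,225)):
    g=(u>240)&(u<310)&(v>=a)&(v<b)&(hsv[...,2]<90)&(W[...,2]>.1)
    X=f(W[g]);print(a,np.percentile(X,[2,50,98],axis=0).round(0).tolist())
E
```

```text
time: 3.45
ee_pos: [0.5029, -0.1215, 0.1287]
eef_rot: [0.551, 0.443, -0.551, 0.443]
ft_force: [-0.1, -0.2, 3.2]
width: 0.0002
time: 3.95
ee_pos: [0.509, -0.1228, 0.1413]
eef_rot: [0.551, 0.443, -0.551, 0.443]
ft_force: [0.0, 0.1, -0.1]
width: 0.0006
0.0005811539256299914 [ 0.02991981  0.11682775 -0.05341974] [  -5.19701043 -238.95100014  141.26874327]
175 [[-23.0, -214.0, 147.0], [-12.0, -207.0, 154.0], [-1.0, -201.0, 156.0]]
200 [[-23.0, -227.0, 147.0], [-12.0, -220.0, 154.0], [-1.0, -214.0, 156.0]]
```

```bash
python3 - <<'E'
from h import *
W=np.load("w1.npy");im=cv2.imread("pics/w1.png")
T=R.from_quat([-0.551,-0.444,0.551,-0.443]);X=T.inv().apply((W-np.array([.4855,-.1908,.3117])).reshape(-1,3)).reshape(W.shape)*1000
for row in(240,250,270,300,320,330):print(row,[(c,X[row,c].round(0).tolist()) for c in(195,210,222,232,326,336,350,360)])
near=np.linalg.norm(X,axis=2)<110
for k in(-100,-80,-60,-40,-30,-20,-10,0,10):
    m=near&(abs(X[...,0]-k)<5);print(k,m.sum(), X[m].min(0).round() if m.any() else"",X[m].max(0).round() if m.any() else "")
s=r.read_state()
im,W=cloud("wrist");c=vision.get_calibration("wrist")
T=R.from_quat(s["eef_rot"])
for k in(0,-.019,-.05):
    p=s["ee_pos"]+T.apply([k,0,0]);pp=cv2.projectPoints(p[None],np.array(c["rvec"]),np.array(c["tvec"]),np.array(c["camera_matrix"]),np.array([c["k1"],0,0,0.]))[0].ravel();print(k,pp)
    cv2.circle(im,tuple(int(x) for x in pp),3,(0,255,0),-1)
cv2.imwrite("pics/w4.png",cv2.resize(im[130:350,180:380],None,fx=3,fy=2.7))
E
```

```text
240 [(195, [312.0, -120.0, 119.0]), (210, [-32.0, -30.0, -11.0]), (222, [-29.0, -25.0, -10.0]), (232, [313.0, -65.0, 119.0]), (326, [-29.0, 24.0, -10.0]), (336, [-33.0, 28.0, -11.0]), (350, [175.0, 79.0, 67.0]), (360, [314.0, 124.0, 120.0])]
250 [(195, [311.0, -121.0, 135.0]), (210, [-45.0, -28.0, -11.0]), (222, [-40.0, -24.0, -10.0]), (232, [312.0, -66.0, 135.0]), (326, [-41.0, 22.0, -10.0]), (336, [-40.0, 27.0, -9.0]), (350, [170.0, 79.0, 77.0]), (360, [311.0, 124.0, 135.0])]
270 [(195, [-112.0, -19.0, -34.0]), (210, [-111.0, -15.0, -33.0]), (222, [-110.0, -13.0, -33.0]), (232, [-110.0, -10.0, -33.0]), (326, [-111.0, 12.0, -33.0]), (336, [-110.0, 15.0, -33.0]), (350, [-111.0, 18.0, -33.0]), (360, [-111.0, 20.0, -33.0])]
300 [(195, [-115.0, -19.0, -28.0]), (210, [-114.0, -15.0, -27.0]), (222, [-115.0, -12.0, -28.0]), (232, [-115.0, -10.0, -28.0]), (326, [-115.0, 12.0, -28.0]), (336, [-114.0, 14.0, -27.0]), (350, [-114.0, 18.0, -27.0]), (360, [-114.0, 20.0, -27.0])]
320 [(195, [-86.0, -26.0, -4.0]), (210, [-76.0, -24.0, 3.0]), (222, [311.0, -86.0, 254.0]), (232, [311.0, -70.0, 253.0]), (326, [311.0, 78.0, 254.0]), (336, [-74.0, 22.0, 4.0]), (350, [-77.0, 27.0, 3.0]), (360, [-89.0, 27.0, -5.0])]
330 [(195, [-88.0, -26.0, -1.0]), (210, [-76.0, -24.0, 7.0]), (222, [312.0, -87.0, 273.0]), (232, [312.0, -71.0, 273.0]), (326, [296.0, 77.0, 262.0]), (336, [-75.0, 22.0, 8.0]), (350, [-76.0, 27.0, 7.0]), (360, [-90.0, 27.0, -2.0])]
-100 596 [-105.  -28.  -34.] [-95.  28.  -5.]
-80 1254 [-85. -27.  -8.] [-75.  27.  10.]
-60 462 [-65. -33. -12.] [-55.  34.   9.]
-40 509 [-45. -31. -12.] [-35.  31.   1.]
-30 370 [-35. -30. -12.] [-26.  31.   5.]
-20 0  
-10 0  
0 0  
10 0  
0 [276.17932984 238.34186023]
-0.019 [276.12321572 251.53699955]
-0.05 [276.00344432 279.72489461]
```

View pics/w4.png

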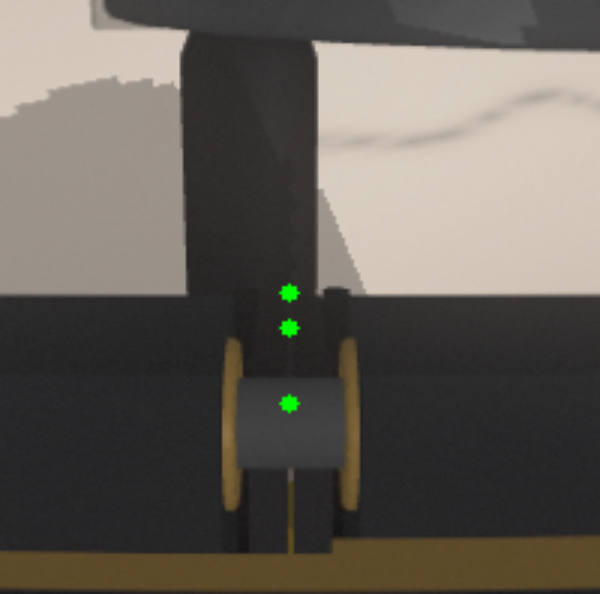

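Nothing was gripped: the tips retract about 26 mm when open, so I was too shallow. I'll lift, reopen and go deeper.

```bash
python3 -m pendant '-0.15 -0.01 0 0 0 0;-0.24 -0.027 0 0 0 0;-0.24 -0.027 0 0 0 0;-0.24 -0.027 0 0 0 0;-0.24 -0.027 0 0 0 0;-0.24 -0.027 0 0 0 0;-0.24 -0.027 0 0 0 0' 0.1 12
python3 - <<'E'
from h import *
step(w(-12,-240,108),ori([0,0,-1],[1,0,0]))
E
```

```text
time: 4.75
ee_pos: [0.5016, -0.1212, 0.2001]
eef_rot: [-0.551, -0.443, 0.551, -0.443]
ft_force: [0.7, 0.1, -0.3]
width: 0.0447
0.368 0.003 0.004 -0.000 -0.000 0.001  |mm 92 deg 0
```

```bash
python3 -m pendant '0.12 0 0 0 0 0;0.24 0 0 0 0 0;0.32 0 0 0 0 0;0.368 0 0 0 0 0;0.368 0 0 0 0 0' 
python3 -m pendant '0 0 0 0 0 0;0 0 0 0 0 0;0 0 0 0 0 0;0 0 0 0 0 0;0 0 0 0 0 0;0 0 0 0 0 0;0 0 0 0 0 0' -1 15
python3 - <<'E'
from h import *
print(M.inv().apply(r.read_state()["ee_pos"]-O)*1000)
q=1.27
for t in np.linspace(1.27,0,17):
    d=np.array([-55*(np.sin(t)-np.sin(q)),55*(np.cos(t)-np.cos(q))])/250
    print("%.2f: %.3f %.3f"%(t,-d[1],d[0]))
E
```

```text
time: 5.25
ee_pos: [0.501, -0.121, 0.1074]
eef_rot: [-0.551, -0.444, 0.552, -0.442]
ft_force: [0.8, -0.0, 0.3]
width: 0.0479
time: 5.95
ee_pos: [0.5019, -0.1213, 0.1091]
eef_rot: [-0.551, -0.443, 0.551, -0.443]
ft_force: [-4.0, -0.5, 4.0]
width: 0.0231
[ -12.45550208 -239.05110868  109.08460936]
1.27: -0.000 -0.000
1.19: -0.016 0.006
1.11: -0.032 0.013
1.03: -0.048 0.021
0.95: -0.062 0.031
0.87: -0.076 0.042
0.79: -0.089 0.053
0.71: -0.101 0.066
0.64: -0.112 0.080
0.56: -0.122 0.094
0.48: -0.130 0.109
0.40: -0.138 0.125
0.32: -0.144 0.141
0.24: -0.149 0.158
0.16: -0.152 0.175
0.08: -0.154 0.193
0.00: -0.155 0.210
```

```bash
python3 -m pendant '-0.016 0.006 0 0 0 0;-0.032 0.013 0 0 0 0;-0.048 0.021 0 0 0 0;-0.062 0.031 0 0 0 0;-0.076 0.042 0 0 0 0;-0.089 0.053 0 0 0 0;-0.101 0.066 0 0 0 0;-0.112 0.080 0 0 0 0' - 25

```

```text
time: 6.75
ee_pos: [0.5197, -0.1252, 0.1372]
eef_rot: [-0.55, -0.444, 0.552, -0.442]
ft_force: [-16.0, 1.8, 11.6]
width: 0.0231
```

```bash
python3 -m pendant '-0.016 0.012 0 0 0 0;-0.026 0.027 0 0 0 0;-0.034 0.043 0 0 0 0;-0.040 0.059 0 0 0 0;-0.046 0.076 0 0 0 0;-0.050 0.093 0 0 0 0;-0.053 0.111 0 0 0 0;-0.054 0.128 0 0 0 0'
python3 -m pendant '0 0 0 0 0 0;0 0 0 0 0 0'
python3 - <<'E'
from h import *
f=lambda X:M.inv().apply(X-O)*1000
s=r.read_state();print(s["width"],s["ft_force"],f(s["ee_pos"]))
im,W=cloud("wrist");np.save("w5.npy",W);cv2.imwrite("pics/w5.png",im)
E
```

```text
time: 7.55
ee_pos: [0.5532, -0.1325, 0.1504]
eef_rot: [0.551, 0.443, -0.551, 0.443]
ft_force: [-4.2, 0.3, 0.4]
width: 0.0233
time: 7.75
ee_pos: [0.5537, -0.1326, 0.1505]
eef_rot: [0.552, 0.443, -0.551, 0.444]
ft_force: [1.9, 0.3, -3.0]
width: 0.0236
0.02358879942503106 [ 1.87008815  0.28810863 -2.97557015] [  40.55279285 -238.97089753  150.48493028]
```

View pics/w5.png

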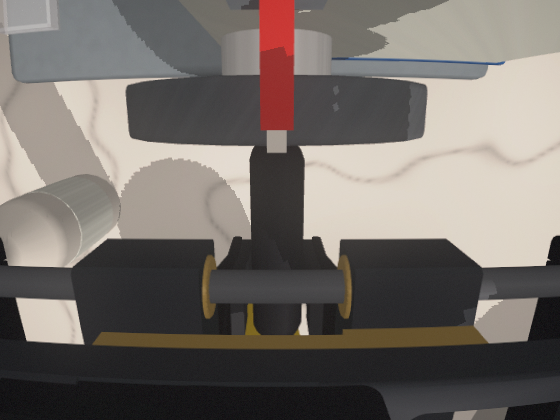

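The mark (277,140), index (277,120) and wheel centre (about 277) line up, so the wheel is at twelve. I'll release and lift.

```bash
python3 -m pendant '0 0 0 0 0 0;0 0 0 0 0 0;0 0 0 0 0 0;0 0 0 0 0 0;0 0 0 0 0 0' 0.1
python3 -m pendant '-0.16 0 0 0 0 0;-0.32 0 0 0 0 0;-0.48 0 0 0 0 0;-0.64 0 0 0 0 0;-0.80 0 0 0 0 0;-0.80 0 0 0 0 0'
python3 - <<'E'
from h import *
f=lambda X:M.inv().apply(X-O)*1000
s=r.read_state();print(s["width"],s["ft_force"],f(s["ee_pos"]))
im,W=cloud("wrist");hsv=cv2.cvtColor(im,cv2.COLOR_BGR2HSV)
X=f(W.reshape(-1,3)).reshape(W.shape)
red=((hsv[...,0]<10)|(hsv[...,0]>170))&(hsv[...,1]>140)
for nm,m in(("idx",red&(X[...,2]<235)&(X[...,2]>205)&(X[...,1]<-120)),("knob",red&(X[...,2]>284)&(X[...,2]<297)&(abs(X[...,1])<250)),("white",(hsv[...,1]<40)&(hsv[...,2]>110)&(X[...,2]>195)&(X[...,2]<216)&(X[...,1]<-152)&(X[...,1]>-185)),("grip",(hsv[...,2]<70)&(X[...,2]>185)&(X[...,2]<205)&(X[...,1]<-190))):
    print(nm,m.sum(),np.percentile(X[m],[2,50,98],axis=0).round(0).tolist() if m.any() else"")
Q=ori([0,0,-1],[.57,-.82,0])
step(w(41,-67,330),Q);step(w(41,-67,266),Q);print(s["joint_positions"])
E
```

```text
time: 8.3
ee_pos: [0.5527, -0.1324, 0.1504]
eef_rot: [-0.551, -0.443, 0.551, -0.443]
ft_force: [0.4, 0.2, 0.8]
width: 0.047
time: 8.9
ee_pos: [0.5544, -0.1322, 0.3561]
eef_rot: [0.553, 0.441, -0.549, 0.445]
ft_force: [1.1, 0.2, 0.1]
width: 0.0475
0.047507930448153816 [1.14692152 0.18697253 0.14387991] [  41.15461384 -238.46773368  356.07774053]
idx 515 [[36.0, -174.0, 227.0], [40.0, -156.0, 229.0], [45.0, -138.0, 230.0]]
knob 446 [[59.0, -109.0, 284.0], [67.0, -104.0, 291.0], [76.0, -99.0, 293.0]]
white 91 [[3.0, -183.0, 196.0], [41.0, -179.0, 210.0], [83.0, -157.0, 212.0]]
grip 1867 [[30.0, -271.0, 189.0], [40.0, -229.0, 195.0], [51.0, -191.0, 197.0]]
0.092 0.001 -0.686 0.642 -0.001 -0.003  |mm 173 deg 55
0.348 0.000 -0.686 0.642 -0.001 -0.003  |mm 192 deg 55
[ 0.64920285  0.22186121 -0.60863729  1.29964778  0.12799324  1.65021557
 -0.15306459]
```

```bash
python3 -m pendant '0.05 0 -0.1 0.1 0 0;0.09 0 -0.25 0.2 0 0;0.09 0 -0.42 0.3 0 0;0.09 0 -0.58 0.4 0 0;0.09 0 -0.686 0.5 0 0;0.09 0 -0.686 0.6 0 0;0.09 0 -0.686 0.642 0 0;0.09 0 -0.686 0.642 0 0' -1 15
python3 - <<'E'
from h import *
Q=ori([0,0,-1],[.57,-.82,0])
step(w(41,-67,268),Q);print(r.read_state()["width"])
E
```

```text
time: 9.75
ee_pos: [0.5892, 0.0352, 0.3266]
eef_rot: [-0.693, -0.137, 0.694, -0.137]
ft_force: [-0.7, -0.5, -0.1]
width: 0.0011
0.234 0.003 -0.007 -0.000 0.001 0.000  |mm 59 deg 0
0.0011270981990420957
```

```bash
python3 -m pendant '0.12 0 0 0 0 0;0.22 0 0 0 0 0;0.234 0.003 -0.007 0 0 0;0.234 0.003 -0.007 0 0 0'
python3 - <<'E'
from h import *
n=np.array([.57,-.82]);z=np.array([-.82,-.57])
k=lambda b:np.array([150-85*np.cos(b),-85-85*np.sin(b)])
for b in list(np.linspace(.22,1.0,10))+[1.05]:
    d=(k(b)-k(.22)); print("%.2f: %.3f %.3f"%(b,(d@n+24)/250,d@z/250))
E
```

```text
time: 10.15
ee_pos: [0.5912, 0.0346, 0.2688]
eef_rot: [-0.693, -0.138, 0.694, -0.138]
ft_force: [-0.0, 0.3, 0.9]
width: 0.0006
0.22: 0.096 0.000
0.31: 0.124 0.010
0.39: 0.152 0.017
0.48: 0.181 0.022
0.57: 0.210 0.025
0.65: 0.240 0.025
0.74: 0.269 0.022
0.83: 0.298 0.017
0.91: 0.327 0.009
1.00: 0.354 -0.001
1.05: 0.370 -0.008
```

```bash
python3 -m pendant '0 0.05 0 0 0 0;0 0.096 0 0 0 0;0 0.124 0.010 0 0 0;0 0.152 0.017 0 0 0;0 0.181 0.022 0 0 0;0 0.21 0.025 0 0 0;0 0.24 0.025 0 0 0;0 0.269 0.022 0 0 0'
python3 -m pendant '0 0.029 -0.005 0 0 0;0 0.058 -0.013 0 0 0;0 0.075 -0.018 0 0 0;0 0.085 -0.023 0 0 0;0 0.095 -0.027 0 0 0;0 0.095 -0.027 0 0 0'
python3 - <<'E'
from h import *
f=lambda X:M.inv().apply(X-O)*1000
s=r.read_state();print(s["ft_force"],f(s["ee_pos"]))
im,W=cloud("wrist");hsv=cv2.cvtColor(im,cv2.COLOR_BGR2HSV);cv2.imwrite("pics/w6.png",im)
X=f(W.reshape(-1,3)).reshape(W.shape)
red=((hsv[...,0]<10)|(hsv[...,0]>170))&(hsv[...,1]>140)
for nm,m in(("knob",red&(X[...,2]>284)&(X[...,2]<297)&(abs(X[...,1])<250)),("arm",red&(X[...,2]>250)&(X[...,2]<265))):
    print(nm,m.sum(),np.percentile(X[m],[2,50,98],axis=0).round(0).tolist() if m.any() else"")
E
```

```text
time: 10.95
ee_pos: [0.6123, -0.0298, 0.2694]
eef_rot: [0.694, 0.137, -0.694, 0.138]
ft_force: [-0.3, 0.2, -0.4]
width: 0.0004
time: 11.55
ee_pos: [0.6275, -0.0487, 0.2693]
eef_rot: [-0.694, -0.137, 0.694, -0.137]
ft_force: [0.0, -0.2, -0.3]
width: 0.0003
[ 0.01389848 -0.2162391  -0.25321657] [  94.64513595 -141.16005807  269.27734561]
knob 304 [[69.0, -102.0, 284.0], [75.0, -95.0, 289.0], [77.0, -89.0, 292.0]]
arm 3434 [[75.0, -104.0, 258.0], [110.0, -93.0, 260.0], [145.0, -84.0, 262.0]]
```

View pics/w6.png

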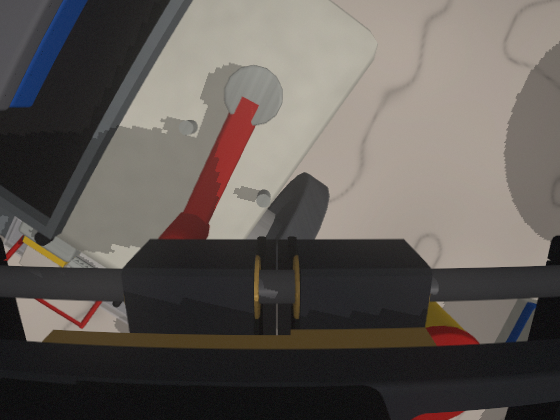

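```bash
python3 -m pendant '-0.1 0 0 0 0 0;-0.1 -0.1 0.02 0 0 0;-0.1 -0.25 0.02 0 0 0;-0.1 -0.364 0.005 0 0 0;-0.1 -0.364 0.005 0 0 0'
python3 - <<'E'
from h import *
s=r.read_state();im,W=cloud("wrist")
X=R.from_quat(s["eef_rot"]).inv().apply((W-s["ee_pos"]).reshape(-1,3))*1000
m=(abs(X[:,1])<14)&(abs(X[:,2])<14)
print(np.histogram(X[m,0],bins=np.arange(-80,40,5)))
Q=ori([0,0,-1],[.57,-.82,0])
step(w(41,-67,241),Q);step(w(41,-67,252),Q)
E
```

```text
time: 12.1
ee_pos: [0.5902, 0.0406, 0.2953]
eef_rot: [0.694, 0.14, -0.693, 0.14]
ft_force: [-0.2, 0.1, -0.5]
width: 0.0003
(array([850,   2,   0,  34, 144, 186, 168, 163, 166, 187,  86,   0,   0,
         0,   0,   0,   0,   0,   0,   0,   0,   0,   0]), array([-80, -75, -70, -65, -60, -55, -50, -45, -40, -35, -30, -25, -20,
       -15, -10,  -5,   0,   5,  10,  15,  20,  25,  30,  35]))
0.216 0.009 0.003 0.003 -0.001 -0.000  |mm 54 deg 0
0.172 0.009 0.003 0.003 -0.001 -0.000  |mm 43 deg 0
```

The depth picture shows the real fingertips about 27 mm short of the reported TCP, so I passed over the knob. I'll repeat 27 mm lower.

```bash
python3 -m pendant '0.1 0 0 0 0 0;0.172 0.009 0 0 0 0;0.216 0.009 0.003 0 0 0;0.216 0.009 0.003 0 0 0'
python3 -m pendant '0 0.05 0 0 0 0;0 0.096 0 0 0 0;0 0.124 0.010 0 0 0;0 0.152 0.017 0 0 0;0 0.181 0.022 0 0 0;0 0.21 0.025 0 0 0;0 0.24 0.025 0 0 0;0 0.269 0.022 0 0 0'
python3 -m pendant '0 0.029 -0.005 0 0 0;0 0.058 -0.013 0 0 0;0 0.075 -0.018 0 0 0;0 0.085 -0.023 0 0 0;0 0.085 -0.023 0 0 0'
python3 - <<'E'
from h import *
f=lambda X:M.inv().apply(X-O)*1000
s=r.read_state();print(s["ft_force"],f(s["ee_pos"]))
im,W=cloud("wrist");hsv=cv2.cvtColor(im,cv2.COLOR_BGR2HSV);cv2.imwrite("pics/w7.png",im)
X=f(W.reshape(-1,3)).reshape(W.shape)
red=((hsv[...,0]<10)|(hsv[...,0]>170))&(hsv[...,1]>140)
for nm,m in(("knob",red&(X[...,2]>284)&(X[...,2]<297)&(abs(X[...,1])<250)),("arm",red&(X[...,2]>250)&(X[...,2]<265)&(X[...,0]>50))):
    print(nm,m.sum(),np.percentile(X[m],[2,50,98],axis=0).round(0).tolist() if m.any() else"")
    if m.any(): c=X[m].mean(0);print("angle",np.arctan2(-(c[1]+85),150-c[0]))
E
```

```text
time: 12.55
ee_pos: [0.5911, 0.0317, 0.2389]
eef_rot: [-0.693, -0.137, 0.695, -0.137]
ft_force: [0.7, 0.8, -0.3]
width: 0.0004
time: 13.35
ee_pos: [0.6125, -0.0323, 0.2403]
eef_rot: [-0.694, -0.137, 0.694, -0.137]
ft_force: [-1.9, 1.6, 0.9]
width: 0.0003
time: 13.85
ee_pos: [0.6259, -0.0491, 0.2402]
eef_rot: [0.694, 0.137, -0.694, 0.137]
ft_force: [0.1, 0.4, -0.8]
width: 0.0003
[ 0.11292296  0.38194466 -0.79142487] [  93.15415036 -141.90551365  240.23127473]
knob 0 
arm 4677 [[108.0, -153.0, 258.0], [129.0, -121.0, 260.0], [149.0, -91.0, 261.0]]
angle 1.046351257689682
```

```bash
python3 -m pendant '0 0.01 -0.005 0 0 0;0 0.02 -0.01 0 0 0;0 0.02 -0.01 0 0 0;0 0.02 -0.01 0 0 0'
python3 -m pendant '0 -0.08 0 0 0 0;-0.2 -0.1 0 0 0 0;-0.4 -0.1 0 0 0 0;-0.4 -0.1 0 0 0 0'
python3 - <<'E'
from h import *
f=lambda X:M.inv().apply(X-O)*1000
s=r.read_state();print(s["ft_force"],f(s["ee_pos"]),s["joint_positions"])
im,W=cloud("wrist");hsv=cv2.cvtColor(im,cv2.COLOR_BGR2HSV);cv2.imwrite("pics/w8.png",im)
X=f(W.reshape(-1,3)).reshape(W.shape)
red=((hsv[...,0]<10)|(hsv[...,0]>170))&(hsv[...,1]>140)
for nm,m in(("knob",red&(X[...,2]>284)&(X[...,2]<297)&(abs(X[...,1])<250)),("arm",red&(X[...,2]>250)&(X[...,2]<265)&(X[...,0]>50))):
    print(nm,m.sum(),np.percentile(X[m],[2,50,98],axis=0).round(0).tolist() if m.any() else"")
    if m.any(): c=X[m].mean(0);print("angle",np.arctan2(-(c[1]+85),150-c[0]))
im,W=cloud("top");hsv=cv2.cvtColor(im,cv2.COLOR_BGR2HSV)
X=f(W.reshape(-1,3)).reshape(W.shape)
red=((hsv[...,0]<10)|(hsv[...,0]>170))&(hsv[...,1]>140)&(X[...,0]<-60)&(X[...,0]>-220)&(abs(X[...,1])<140)
m=red&(X[...,1]>60);print("peg",m.sum(),np.percentile(X[m],[2,50,98],axis=0).round(0).tolist(),X[m].mean(0))
m=red&(X[...,1]<40);print("bail",m.sum(),np.percentile(X[m],[2,50,98],axis=0).round(0).tolist())
E
```

```text
time: 14.3
ee_pos: [0.6276, -0.0491, 0.2401]
eef_rot: [-0.692, -0.14, 0.695, -0.137]
ft_force: [-13.3, 8.5, 3.5]
width: 0.0004
time: 14.7
ee_pos: [0.6223, -0.0281, 0.3481]
eef_rot: [0.698, 0.137, -0.69, 0.139]
ft_force: [0.2, 0.6, 0.3]
width: 0.0004
[0.19179495 0.63722833 0.25707509] [  85.07360146 -122.17818234  348.13159606] [ 0.36661531  0.33947446 -0.55329211  1.17385096  0.17886955  1.66282179
 -1.32078006]
knob 640 [[97.0, -166.0, 285.0], [106.0, -156.0, 291.0], [115.0, -148.0, 293.0]]
angle 1.0171962452415453
arm 1715 [[107.0, -151.0, 258.0], [128.0, -122.0, 260.0], [148.0, -91.0, 261.0]]
angle 1.0387250461176138
peg 65 [[-153.0, 61.0, 31.0], [-148.0, 90.0, 139.0], [-130.0, 113.0, 146.0]] [-145.87601352   88.26749443  122.12427708]
bail 141 [[-154.0, -57.0, 68.0], [-148.0, -13.0, 138.0], [-124.0, 37.0, 146.0]]
```

```bash
python3 - <<'E'
from h import *
ph=np.radians(35);Q=ori([np.sin(ph),0,-np.cos(ph)],[np.cos(ph),0,np.sin(ph)]);D=ori([0,0,-1],[1,0,0])
step(w(-60,0,380),D); step(w(-189,90,340),Q);print(r.grasp_offset)
E
```

```text
-0.154 -0.733 0.191 -0.642 -0.001 -0.002  |mm 193 deg 55
0.004 -1.324 0.409 -0.621 0.194 0.373  |mm 346 deg 64
0.0187
```

```bash
python3 -m pendant '-0.12 -0.05 0 -0.1 0 0;-0.154 -0.2 0.05 -0.2 0 0;-0.154 -0.4 0.1 -0.3 0 0;-0.154 -0.58 0.15 -0.4 0 0;-0.154 -0.733 0.191 -0.5 0 0;-0.154 -0.733 0.191 -0.6 0 0;-0.154 -0.733 0.191 -0.642 0 0;-0.154 -0.733 0.191 -0.642 0 0' 0
python3 - <<'E'
from h import *
ph=np.radians(35);Q=ori([np.sin(ph),0,-np.cos(ph)],[np.cos(ph),0,np.sin(ph)])
step(w(-189,90,300),Q);print(r.read_state()["joint_positions"])
E
```

```text
time: 15.6
ee_pos: [0.5058, 0.1216, 0.3777]
eef_rot: [-0.55, -0.443, 0.551, -0.443]
ft_force: [0.5, 0.4, -1.0]
width: 0.0429
0.311 -0.512 -0.365 0.001 0.001 0.408  |mm 175 deg 35
[ 0.35367504  0.12875859 -0.75618474  1.3612991   0.089216    1.68728646
 -0.60358868]
```

```bash
python3 -m pendant '0 -0.15 -0.12 0 0 0.08;0.05 -0.3 -0.24 0 0 0.16;0.15 -0.45 -0.365 0 0 0.24;0.31 -0.512 -0.365 0 0 0.32;0.31 -0.512 -0.365 0 0 0.408;0.31 -0.512 -0.365 0 0 0.408;0.31 -0.512 -0.365 0 0 0.408'
python3 - <<'E'
from h import *
f=lambda X:M.inv().apply(X-O)*1000
ph=np.radians(35);Q=ori([np.sin(ph),0,-np.cos(ph)],[np.cos(ph),0,np.sin(ph)])
s=r.read_state();print(s["joint_positions"],f(s["ee_pos"]))
im,W=cloud("wrist");hsv=cv2.cvtColor(im,cv2.COLOR_BGR2HSV);cv2.imwrite("pics/w9.png",im)
X=f(W.reshape(-1,3)).reshape(W.shape)
red=((hsv[...,0]<10)|(hsv[...,0]>170))&(hsv[...,1]>140)&(X[...,0]<-60)&(X[...,0]>-220)&(abs(X[...,1])<140)
for lo,hi in((-60,0),(0,50),(62,80),(80,105),(105,120)):
    m=red&(X[...,1]>lo)&(X[...,1]<hi)&(X[...,2]>115);print(lo,m.sum(),np.percentile(X[m],[2,50,98],axis=0).round(0).tolist() if m.any() else"")
step(w(-189,90,194),Q)
E
```

```text
time: 16.3
ee_pos: [0.4005, 0.2385, 0.3014]
eef_rot: [0.659, 0.257, -0.392, 0.588]
ft_force: [-0.4, 0.1, 0.3]
width: 0.0433
[ 0.14185731 -0.4988628  -0.89172903  2.00765035  0.12615669  1.10051128
 -1.01044836] [-188.73580756   90.61270076  301.41445233]
-60 53 [[-146.0, -55.0, 136.0], [-144.0, -50.0, 140.0], [-141.0, -44.0, 141.0]]
0 229 [[-153.0, 32.0, 131.0], [-148.0, 41.0, 136.0], [-142.0, 50.0, 142.0]]
62 158 [[-152.0, 63.0, 136.0], [-149.0, 71.0, 139.0], [-144.0, 79.0, 141.0]]
80 227 [[-152.0, 81.0, 136.0], [-149.0, 93.0, 139.0], [-144.0, 105.0, 141.0]]
105 128 [[-154.0, 105.0, 136.0], [-149.0, 111.0, 140.0], [-143.0, 116.0, 142.0]]
0.353 -0.253 0.003 -0.001 -0.001 -0.000  |mm 109 deg 0
```

View pics/w9.png

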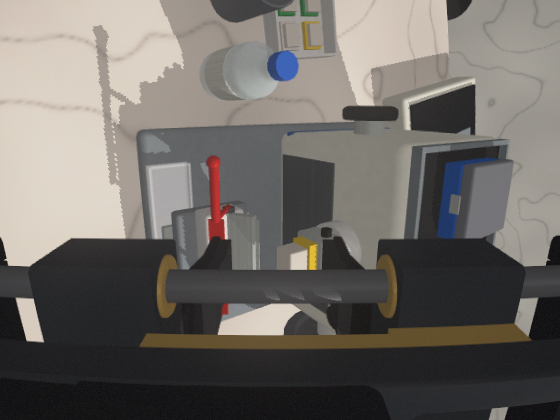

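The view shows the peg from (213,160) to (216,215) and the blue-cap bottle at (245,70), clear of the gripper. Joint 2 is at its limit, so I'll reduce the tilt to 20° and increase it during the swing.

```bash
python3 - <<'E'
from h import *
ph=np.radians(20);Q=ori([np.sin(ph),0,-np.cos(ph)],[np.cos(ph),0,np.sin(ph)])
step(w(-185,90,240),Q);step(w(-169,90,193),Q)
E
```

```text
0.211 -0.134 0.003 -0.001 -0.001 -0.175  |mm 63 deg 15
0.402 -0.190 0.003 -0.001 -0.001 -0.175  |mm 111 deg 15
```

```bash
python3 -m pendant '0 0 0 0 0 -0.09;0.1 -0.07 0 0 0 -0.175;0.211 -0.134 0 0 0 -0.175;0.31 -0.16 0 0 0 -0.175;0.402 -0.19 0 0 0 -0.175;0.402 -0.19 0 0 0 -0.175'
python3 - <<'E'
from h import *
ph=np.radians(20);Q=ori([np.sin(ph),0,-np.cos(ph)],[np.cos(ph),0,np.sin(ph)])
print(r.read_state()["joint_positions"])
step(w(-135,90,99),Q)
E
```

```text
time: 16.95
ee_pos: [0.4204, 0.2316, 0.1905]
eef_rot: [0.62, 0.34, -0.468, 0.53]
ft_force: [-0.8, -0.2, 0.1]
width: 0.0433
[ 0.18701032 -0.19432619 -0.90201186  2.01661523  0.14555972  1.04496133
 -1.00431381]
0.389 -0.000 -0.008 -0.004 0.001 0.002  |mm 97 deg 0
```

```bash
python3 -m pendant '0.12 0 0 0 0 0;0.24 0 0 0 0 0;0.33 0 0 0 0 0;0.389 0 -0.005 0 0 0;0.389 0 -0.005 0 0 0'
python3 -m pendant '0 0 0 0 0 0;0 0 0 0 0 0;0 0 0 0 0 0;0 0 0 0 0 0;0 0 0 0 0 0;0 0 0 0 0 0;0 0 0 0 0 0;0 0 0 0 0 0' -1 6
python3 - <<'E'
from h import *
f=lambda X:M.inv().apply(X-O)*1000
s=r.read_state();R0=R.from_quat(s["eef_rot"]);p0=s["ee_pos"];print(f(p0),s["joint_positions"])
peg=f(p0-R0.apply([.038,0,0]));print("peg",peg,"q",2.618-np.arctan2(peg[2]-100,peg[0]+115))
q0=.29
for i,q in enumerate(np.linspace(.29,1.83,17)):
    ph=np.radians(20+12*min(1,i/12));Q=ori([np.sin(ph),0,-np.cos(ph)],[np.cos(ph),0,np.sin(ph)])
    d=48*np.array([np.cos(2.618-q)-np.cos(2.618-q0),0,np.sin(2.618-q)-np.sin(2.618-q0)])/1000
    p=p0-R0.apply([.038,0,0])+M.apply(d)+Q.apply([.038,0,0])
    t=(R0.inv()*Q).as_rotvec()/1.5;e=R0.inv().apply(p-p0)/.25
    print("%.2f: %s"%(q,np.round(np.r_[e,t],3)))
E
```

```text
time: 17.45
ee_pos: [0.4533, 0.2268, 0.1006]
eef_rot: [0.62, 0.34, -0.467, 0.531]
ft_force: [0.1, -0.4, 0.9]
width: 0.0436
time: 18.25
ee_pos: [0.4522, 0.2283, 0.1005]
eef_rot: [0.62, 0.34, -0.466, 0.532]
ft_force: [-0.2, -0.3, 2.4]
width: 0.0096
[-136.11030806   91.70598031  100.5265593 ] [ 0.20733121  0.03119119 -0.97463191  2.08638954  0.4129579   0.88010729
 -1.22119125]
peg [-149.1293929    91.70536954  136.22674739] q 0.29160722326586486
0.29: [-0. -0.  0. -0. -0. -0.]
0.39: [-0.007  0.02   0.    -0.    -0.     0.011]
0.48: [-0.011  0.04   0.    -0.    -0.     0.023]
0.58: [-0.015  0.061  0.    -0.    -0.     0.034]
0.68: [-0.016  0.082  0.    -0.    -0.     0.046]
0.77: [-0.016  0.103  0.    -0.    -0.     0.058]
0.87: [-0.014  0.124  0.    -0.    -0.     0.069]
0.96: [-0.01   0.145  0.    -0.    -0.     0.081]
1.06: [-0.005  0.165  0.    -0.    -0.     0.093]
1.16: [ 0.002  0.185  0.    -0.    -0.     0.104]
1.25: [ 0.011  0.204  0.    -0.    -0.     0.116]
1.35: [ 0.021  0.221  0.    -0.    -0.     0.128]
1.45: [ 0.032  0.238  0.    -0.    -0.     0.139]
1.54: [ 0.045  0.251  0.    -0.    -0.     0.139]
1.64: [ 0.06   0.263  0.    -0.    -0.     0.139]
1.73: [ 0.075  0.273  0.    -0.    -0.     0.139]
1.83: [ 0.091  0.281  0.    -0.    -0.     0.139]
```

```bash
python3 -m pendant '-0.007 0.02 0 0 0 0.011;-0.011 0.04 0 0 0 0.023;-0.015 0.061 0 0 0 0.034;-0.016 0.082 0 0 0 0.046;-0.016 0.103 0 0 0 0.058;-0.014 0.124 0 0 0 0.069;-0.01 0.145 0 0 0 0.081;-0.005 0.165 0 0 0 0.093'
python3 - <<'E'
from h import *
f=lambda X:M.inv().apply(X-O)*1000
s=r.read_state();R0=R.from_quat(s["eef_rot"]);p0=s["ee_pos"];print(f(p0),s["joint_positions"])
peg=f(p0-R0.apply([.038,0,0]));print("peg",peg,"q",2.618-np.arctan2(peg[2]-100,peg[0]+115))
q0=1.06
for i,q in enumerate(np.linspace(1.06,1.86,9)):
    ph=np.radians(28+5*min(1,i/6));Q=ori([np.sin(ph),0,-np.cos(ph)],[np.cos(ph),0,np.sin(ph)])
    p=w(-115+48*np.cos(2.618-q),91.7,100+48*np.sin(2.618-q))+Q.apply([.038,0,0])
    print("%.2f: %s"%(q,np.round(np.r_[R0.inv().apply(p-p0)/.25,(R0.inv()*Q).as_rotvec()/1.5],3)))
E
```

```text
time: 19.05
ee_pos: [0.4901, 0.2198, 0.1158]
eef_rot: [0.642, 0.296, -0.427, 0.564]
ft_force: [-2.5, -0.1, 0.1]
width: 0.0099
[-97.25376365  91.54211784 115.77266109] [ 0.19071662  0.02270304 -0.97426988  2.10740663  0.59292333  0.83159847
 -1.3620281 ]
peg [-115.15718584   91.54478955  149.29082731] q 1.044014737029141
1.06: [ 0.006 -0.    -0.001 -0.     0.    -0.001]
1.16: [ 0.016  0.019 -0.001 -0.     0.     0.008]
1.26: [ 0.028  0.036 -0.001 -0.     0.     0.018]
1.36: [ 0.041  0.052 -0.001 -0.     0.     0.028]
1.46: [ 0.055  0.067 -0.001 -0.     0.     0.038]
1.56: [ 0.071  0.08  -0.001 -0.     0.     0.047]
1.66: [ 0.087  0.092 -0.001 -0.     0.     0.057]
1.76: [ 0.105  0.1   -0.001 -0.     0.     0.057]
1.86: [ 0.123  0.106 -0.001 -0.     0.     0.057]
```

```bash
python3 -m pendant '0.014 0.019 0 0 0 0.008;0.026 0.036 0 0 0 0.018;0.039 0.052 0 0 0 0.028;0.053 0.067 0 0 0 0.038;0.069 0.08 0 0 0 0.047;0.086 0.092 0 0 0 0.057;0.104 0.1 0 0 0 0.057;0.122 0.106 0 0 0 0.057'
python3 -m pendant '0.008 0.002 0 0 0 0;0.012 0.003 0 0 0 0;0.012 0.003 0 0 0 0;0.012 0.003 0 0 0 0'
python3 - <<'E'
from h import *
f=lambda X:M.inv().apply(X-O)*1000
s=r.read_state();R0=R.from_quat(s["eef_rot"]);p0=s["ee_pos"]
peg=f(p0-R0.apply([.038,0,0]));print("peg",peg,"q",2.618-np.arctan2(peg[2]-100,peg[0]+115),s["joint_positions"])
E
```

```text
time: 19.85
ee_pos: [0.5268, 0.2117, 0.1011]
eef_rot: [0.654, 0.269, -0.403, 0.581]
ft_force: [-2.7, 0.4, 0.9]
width: 0.0096
time: 20.25
ee_pos: [0.5284, 0.2117, 0.0989]
eef_rot: [0.654, 0.269, -0.403, 0.581]
ft_force: [-5.1, 0.6, 2.5]
width: 0.0094
peg [-78.72974776  91.85093776 130.79593694] q 1.914046835493449 [ 0.15543239  0.11856004 -0.94808058  2.12273509  0.84696134  0.79890597
 -1.55469119]
```

```bash
python3 -m pendant '0 0 0 0 0 0;0 0 0 0 0 0;0 0 0 0 0 0;0 0 0 0 0 0;0 0 0 0 0 0' 0
python3 -m pendant '-0.12 0 0 0 0 0;-0.24 0 0 0 0 0;-0.38 0 0 0 0 0;-0.52 0 0 0 0 0;-0.66 0 0 0 0 0;-0.66 0 0 0 0 0'
python3 - <<'E'
from h import *
f=lambda X:M.inv().apply(X-O)*1000
s=r.read_state();print(f(s["ee_pos"]),s["joint_positions"],s["ft_force"])
for n in("wrist","top"):
    im,W=cloud(n);hsv=cv2.cvtColor(im,cv2.COLOR_BGR2HSV);cv2.imwrite("pics/%s9.png"%n,im)
    X=f(W.reshape(-1,3)).reshape(W.shape)
    red=((hsv[...,0]<10)|(hsv[...,0]>170))&(hsv[...,1]>140)
    m=red&(X[...,0]<-40)&(X[...,0]>-220)&(X[...,1]<140)&(X[...,1]>62)&(X[...,2]>90)&(X[...,2]<160)
    if m.any():c=X[m].mean(0);print(n,"peg",m.sum(),c,2.618-np.arctan2(c[2]-3-100,c[0]+115))
    m=red&(X[...,2]>250)&(X[...,2]<265)&(X[...,0]>50)&(abs(X[...,1])<200)
    if m.any():c=X[m].mean(0);print(n,"brake",m.sum(),np.arctan2(-(c[1]+85),150-c[0]))
    m=(hsv[...,2]<70)&(X[...,2]>170)&(X[...,2]<205)&(X[...,1]<-195)&(X[...,1]>-270)&(abs(X[...,0]-40)<60)
    if m.any():print(n,"grip",m.sum(),X[m].mean(0))
a=cv2.resize(cv2.imread("pics/wrist9.png"),(400,300));b=cv2.resize(im[110:290,130:370],(400,300));cv2.imwrite("pics/fin.png",np.hstack([a,b]))
E
```

```text
time: 20.75
ee_pos: [0.5287, 0.2113, 0.0992]
eef_rot: [0.654, 0.269, -0.403, 0.581]
ft_force: [-0.4, -0.4, -0.4]
width: 0.0398
time: 21.35
ee_pos: [0.4408, 0.2333, 0.2424]
eef_rot: [0.656, 0.268, -0.4, 0.582]
ft_force: [0.8, 0.7, -0.1]
width: 0.0435
[-148.24541131   94.14216317  242.41459627] [ 0.12174293 -0.32824277 -0.90033327  2.05542386  0.27246743  0.98341455
 -1.12486556] [ 0.84177764  0.67475657 -0.08890684]
wrist peg 680 [-82.84277405  90.43839998 137.21757819] 1.8015706208163182
top peg 55 [-82.63540809  87.89743829 138.56959482] 1.7854587357997846
top brake 96 0.9969050550631281
top grip 199 [  37.4953044  -232.38610826  195.2235821 ]
```

View pics/fin.png

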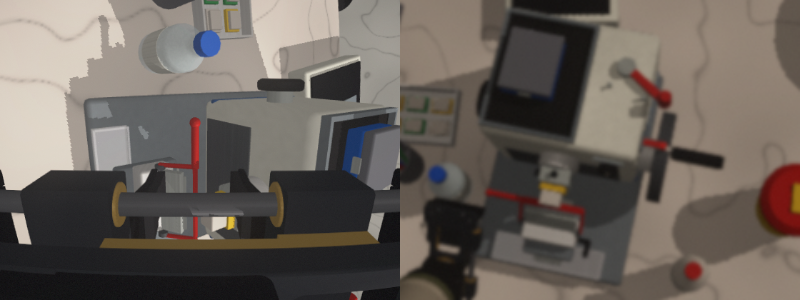

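The final view shows the guard up over the blade, the brake out over the wheel, the grip at twelve and the bystanders standing. I'll hand the job in.

```bash
python3 -m pendant '-0.1 0 0 0 0 0;-0.1 0 0 0 0 0;-0.1 0 0 0 0 0'; python3 -c "
from bench import close_job;print(close_job())"
```

```text
time: 21.75
ee_pos: [0.428, 0.2331, 0.2575]
eef_rot: [0.654, 0.269, -0.404, 0.581]
ft_force: [0.0, -0.4, 0.2]
width: 0.0435
the job is handed in; nothing more can be done
None
```

I turned the handwheel to twelve o'clock by its crank grip, pushed the brake lever to its stop, then swung the knife guard over the edge to its stop by its peg. I handed the job in at about 21.8 s of the 66 s; `close_job()` gave no verdict.

**Last checks**
- **Wheel:** the white mark lined up with the index in the wrist view. The grip centre measured x = 40.3 mm, the same as the index. The final top view put the grip at 37.5 mm, which would be about 0.05 rad off, still inside the 0.10 rad allowed.
- **Brake:** 1.00 rad in the last top view. It met the stop with about 16 N.
- **Guard:** 1.79 to 1.80 rad from the last pictures. It had read 1.91 from the gripper's pose while it was pushed against the stop.
- **Robot and bystanders:** the gripper was open and clear of everything, with wrist force near zero. The bystanders visible in the last pictures looked upright; I did not measure how far any had moved. I never moved close to the blade, and nothing in the readings suggested contact with it.

**What went wrong on the way**
- **Fingertips:** they sit about 27 mm short of the reported tool point, against the description. My first grip attempt closed on top of the sleeve, and my first brake push passed over the knob. Both were harmless, and I repeated them lower.
- **Joint 2:** it reached -0.499 rad, right at its -0.5 limit, while I was approaching the guard. I reduced the tool tilt before carrying on.

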